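# Set out two baking kits

## Robot

A 6-joint arm with a two-finger parallel gripper is mounted at the origin on the work surface. World frame = base frame: x ahead of the robot, y to its left, z up, the work surface at z = 0. Lengths are in m, angles in rad, forces in N, time in s.
With the tool pointing down it reaches from about 0.4 to 0.825 m from the base axis. Payload 7 kg.
Tool frame: the origin (TCP) lies midway between the tips of the shut fingers; the grasp point (between the pads) lies 19 mm behind it (grip_point_offset is the distance from the TCP to the grasp point, in m); z points along the fingers, y is the line along which they close (so a half turn about z gives the same grasp; the last joint's range is limited). The gripper opens to 88 mm and grips with 3 to 60 N. Pads are 19 mm wide; open, the fingers measure 130 mm over their backs; the gripper's body (78 mm by 193 mm) begins 47 mm behind the grasp point.
Start: joints at [-1.022, 0.359, 0.012, 0, -1.224, -0.288], TCP at [0.174, -0.652, 0.227] pointing down, gripper open.
Joint ranges: [-3.07, 3.07], [-1.43, 2.12], [-1.02, 1.25], [-3.03, 1.67], [-3.05, -0], [-3.03, 3.03]. Speed limits (rad/s): [2.39, 2.39, 3.01, 3.14, 3.14, 3.14].

## Interface

Orientations are given as [roll, pitch, yaw] about the fixed x, y, z axes, in that order (R = Rz(yaw) Ry(pitch) Rx(roll)).
In Python, from station import get_state, grab_frame, camera_params, job_done, grip_point_offset gives the robot as it stands.
- The arm moves only by the shell command python3 -m creep 'ROWS' [FORCE]. ROWS is JSON, a list that holds one entry, the list of rows, each a list of 7 numbers: the finger opening in cm, from 0 to 8.76, then the shift along the tool's x, y, z in cm, then the turn, a rotation vector about the tool's x, y, z in rad. In form: [[[fingers, tx, ty, tz, wx, wy, wz], ...]]. A call has 1 to 20 rows; each row is the pose to reach, as a shift and turn from the pose commanded when the call began, along the tool's axes at that moment; what a row does not reach only later rows make up. A row lasts 1/8 s, in which the tool goes at most 62.5 mm and 10.7 degrees, less where a joint would pass 70% of its speed; a pose out of reach is approached as far as the arm can. A call with a gripper value outside its range is refused whole. The fingers move at their own pace and stop on an object; FORCE is the grip in N (left out, the last holds). Time passes only in rows, so rows that repeat a pose let the fingers close. It gives the time, the measured TCP pose, the force, the opening and the grip force at its end, in the units of the state.
- get_state(): the state, without advancing time (a new reading comes with each control period).
- grab_frame(name): name is "side" or "top"; returns the picture (420x560x3 uint8, blue, green, red); there is no depth.
- camera_params(name): a dict with "vertical_fov" (degrees; the focal length in pixels is half the picture's height over the tangent of half this angle, whatever the lens; pixels are square), "cx", "cy" (the principal point, pixels), "view" (4x4, takes a point from world to camera coordinates). Camera axes: x right, y down, z forward; pixel columns grow to the right and rows downward; lengths in m; the calibration is good to about 2 mm. A picture is of the moment at which its call begins. camera_params takes no time and is no camera call.
- job_done(): hands the job in; it is judged then, once.
The state is a dict: "t": time; "q": joint angles; "qd": joint speeds; "joint_efforts": joint torques, N m; "eef_pos": TCP position; "ee_rot": TCP orientation; "force": force on the tool from outside, world axes, zero at the start; "moment": the same for the moment, N m; "width": finger opening in m; "gripper_force": force on a finger pad.
Only numpy, scipy, OpenCV 4.12 (cv2) and the standard library are available. Lean on these libraries where they do the work, as an engineer would, in place of code of your own. Each camera call takes 0.05 s, during which the arm holds its last target. There are 200 camera calls.

## Task

Set out the kits for the two bakes: put the largest red measuring cup, the square cutter and the glass jar of cinnamon sticks in the rectangular baking tray, and the smallest measuring cup and the larger of the two round cutters in the round tart tin. Everything should stand upright, flat on the bottom of its tray or tin (a cup's handle may reach out over the rim), and the glass jar must not be dropped or tipped over. Leave the middle cup and the smaller round cutter standing where they are.

Things in the scene. Friction and masses are not known exactly. Their poses are not given: they have to be found in the camera images.
- tray: Rectangular aluminium baking tray, 260 x 180 mm outside, fixed to the cart. Walls upright, 3 mm thick, rim 22 mm above the cart; inner floor 254 x 174 mm, 3 mm above the cart. Origin: centre of the underside at cart height; x along the long side, y along the short side, z up. Left or right of the stock.
- tart_tin: Round fluted aluminium tart tin, 190 mm across outside, fixed to the cart. Rim 25 mm above the cart, wall 3 mm, inner floor about 180 mm across, 3 mm above the cart. Origin: centre of the underside at cart height; z up. On the other side from the tray.
- cup_large: Open red plastic measuring cup, the largest of three, upright on the cart: outside 68 mm across at the rim, 63 mm at the foot, 42 mm high, wall 2 mm. Flat level handle, 47 mm long beyond the rim, 14 mm wide, 4 mm thick, just below rim height (clears the rim of the tray). Origin: centre of the underside; z up, the handle points along +x. 35 to 60 g.
- cup_middle: Open red plastic measuring cup, the middle one of three, upright on the cart: outside 54 mm across at the rim, 49 mm at the foot, 33 mm high, wall 2 mm. Flat level handle, 43 mm long beyond the rim, 14 mm wide, 4 mm thick, just below rim height. Origin: centre of the underside; z up, the handle points along +x. 32 g.
- cup_small: Open red plastic measuring cup, the smallest of three, upright on the cart: outside 42 mm across at the rim, 37 mm at the foot, 26 mm high, wall 2 mm. Flat level handle, 39 mm long beyond the rim, 14 mm wide, 4 mm thick, just below rim height. Origin: centre of the underside; z up, the handle points along +x. 22 g.
- cutter_round_large: Open steel pastry cutter, round, the larger of two: 66 mm across outside, 40 mm high, wall 2.5 mm, open at top and bottom, standing upright on the cart. Origin: centre of the lower edge; z up. 45 g.
- cutter_round_small: Open steel pastry cutter, round, the smaller of two: 46 mm across outside, 40 mm high, wall 2.5 mm, open at top and bottom, standing upright on the cart. Origin: centre of the lower edge; z up. 45 g.
- cutter_square: Open steel pastry cutter, square, 52 x 52 mm outside, sides along x and y of its frame, 40 mm high, wall 2.5 mm, open at top and bottom, standing upright on the cart. Origin: centre of the lower edge; z up. 36 to 60 g.
- jar: Closed glass jar with wire bail and glass lid, cinnamon sticks inside, 80 mm high. Straight body 64 mm across up to 52 mm height, lid 58 mm across. Wire latch at +x sticks out to 42 mm from the axis at 39 to 69 mm height, wire hinge at -x to 38 mm at 61 to 71 mm; both under 26 mm wide, so grip across y. Origin: centre of the underside; z up. 190 to 310 g.

How it is judged:
At the end, for the whole second after the job is handed in: Largest cup, square cutter and jar in the rectangular tray, smallest cup and larger round cutter in the tart tin, each with its underside within 6 mm of the inner floor, upright within 0.1 rad, at rest. Middle cup and smaller round cutter upright, at rest, within 30 mm of their starts (x of cup_large in the frame of tray between -0.12 and 0.12 m and y of cup_large in the frame of tray between -0.08 and 0.08 m and z of cup_large in the frame of tray between -0.003 and 0.009 m and angle between each of cup_large, cutter_square, jar, cup_small, cutter_round_large, cup_middle, cutter_round_small's own z axis and vertical below 0.1 rad and linear speed of each of cup_large, cutter_square, jar, cup_small, cutter_round_large, cup_middle, cutter_round_small below 0.02 m/s and x of cutter_square in the frame of tray between -0.12 and 0.12 m and y of cutter_square in the frame of tray between -0.08 and 0.08 m and z of cutter_square in the frame of tray between -0.003 and 0.009 m and x of jar in the frame of tray between -0.12 and 0.12 m and y of jar in the frame of tray between -0.08 and 0.08 m and z of jar in the frame of tray between -0.003 and 0.009 m and horizontal distance between each of cup_small, cutter_round_large and tart_tin below 0.08 m and z of cup_small in the frame of tart_tin between -0.003 and 0.009 m and z of cutter_round_large in the frame of tart_tin between -0.003 and 0.009 m and distance of each of cup_middle, cutter_round_small from where it was at the start of the episode below 0.03 m); the robot touches nothing.
It fails at once if the glass jar is tipped beyond 0.7 rad (angle between jar's own z axis and vertical above 0.7 rad).
It fails at once if the glass jar is dropped (falls free by about 2 cm or more) (linear speed of jar above 0.6 m/s and contact force between the fingers and jar below 0.05 N).
It also fails if it takes over 128 s, if anything falls off the work surface, if the arm or the gripper's body presses on something with over 40 N, if the wrist force passes 120 N, or if a joint passes its speed limit or range.

## Working session

There is one attempt and no reset: what is moved stays moved. The work goes in short steps, Python scripts to look and compute and a shell command to move; the robot and the scene stay as the last step left them, time stands still between calls to the robot, and variables do not carry over. Pictures are saved under pics/ and viewed, at most 14 in all, crops included, and the job is handed in when it is done.

```bash
ls; mkdir -p pics
python3 - <<'E'
from station import *
import cv2,numpy as np
for n in("top","side"):
    cv2.imwrite(f"pics/{n}0.png",grab_frame(n)); p=camera_params(n); print(n,p["vertical_fov"],p["cx"],p["cy"],np.round(p["view"],4).tolist(), [k for k in p])
s=get_state();print(s);print(grip_point_offset)
E
```

```text
pics
top 52.12836899073642 283.16484489865564 207.85348695836097 [[0.0234, -0.9997, -0.0065, -0.0037], [-0.9982, -0.023, -0.0558, 0.5122], [0.0556, 0.0078, -0.9984, 0.9153], [0.0, 0.0, 0.0, 1.0]] ['vertical_fov', 'cx', 'cy', 'view']
side 42.17403533690886 274.0286216973263 215.3808189402824 [[-0.7743, -0.6328, -0.0054, 0.3927], [-0.3521, 0.4378, -0.8273, 0.217], [0.5258, -0.6386, -0.5618, 1.087], [0.0, 0.0, 0.0, 1.0]] ['vertical_fov', 'cx', 'cy', 'view']
{'t': 0.1, 'q': array([-1.02189461e+00,  3.59296056e-01,  1.11852440e-02, -2.61250585e-04,
       -1.22411299e+00, -2.88081529e-01]), 'qd': array([-7.00601777e-04, -2.06238230e-04,  1.06697363e-03,  1.04929447e-03,
        7.54667584e-05,  3.37219171e-04]), 'joint_efforts': array([-6.81378115e-04, -5.84161091e+01,  2.93752795e+01,  7.01552287e+00,
        1.01431759e-02, -6.55043277e-05]), 'eef_pos': array([ 0.17390651, -0.65177964,  0.22575246]), 'ee_rot': array([ 3.14015422e+00, -1.70107014e-04, -2.88086129e+00]), 'force': array([-0.59860385,  0.58051438, -0.7574003 ]), 'moment': array([-0.00193281,  0.02773782, -0.02690426]), 'gripper_force': 0.0, 'width': 0.08783237675199966}
0.0188
```

View pics/top0.png

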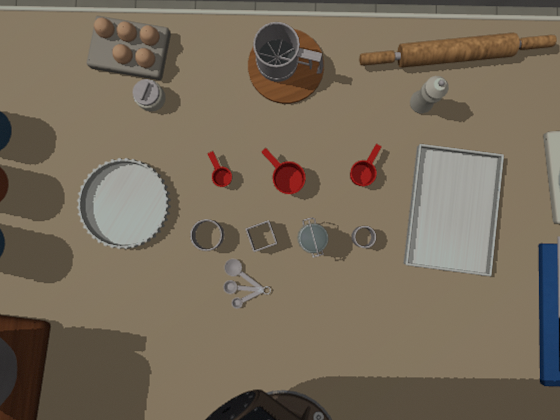

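View pics/side0.png

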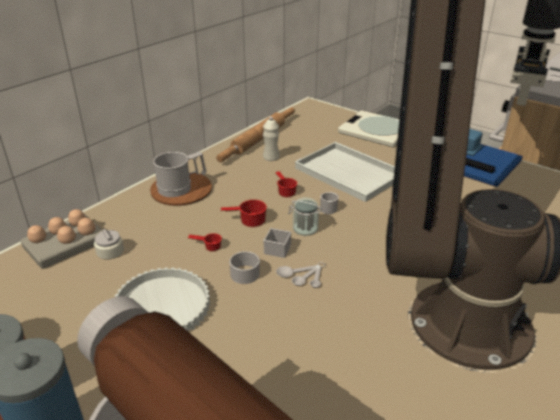

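The top view shows, left to right: tin (124,203), small cup (221,177), round large (208,235), large cup (289,178), square (262,236), jar (313,237), middle cup (363,173), round small (364,236) and tray (455,210).

```bash
cat > h.py <<'E'
import cv2,numpy as np
from station import *
def cam(n):
    p=camera_params(n); V=np.array(p["view"]); return 210/np.tan(np.radians(p["vertical_fov"]/2)),p["cx"],p["cy"],V
def ray(n,uv,z):
    f,cx,cy,V=cam(n); uv=np.atleast_2d(np.asarray(uv,float))
    d=np.c_[(uv[:,0]-cx)/f,(uv[:,1]-cy)/f,np.ones(len(uv))]@V[:3,:3]
    o=-V[:3,:3].T@V[:3,3]
    return (o+d*((z-o[2])/d[:,2])[:,None])[:,:2]
def proj(n,P):
    f,cx,cy,V=cam(n); c=V[:3,:3]@np.asarray(P,float)+V[:3,3]; return np.array([cx+f*c[0]/c[2],cy+f*c[1]/c[2]])
def redmask(im):
    b,g,r=[im[...,i].astype(int) for i in range(3)]
    return ((r>80)&(r>2*g+20)&(r>2*b+20)).astype(np.uint8)*255
def circ(P):
    A=np.c_[2*P,np.ones(len(P))]; s=np.linalg.lstsq(A,(P**2).sum(1),rcond=None)[0]
    return s[:2],np.sqrt(s[2]+s[0]**2+s[1]**2)
E
python3 - <<'E'
from h import *
im=cv2.imread("pics/top0.png"); m=redmask(im)
m[:, :195]=0; m[:140]=0;m[220:]=0
cs,_=cv2.findContours(m,cv2.RETR_EXTERNAL,cv2.CHAIN_APPROX_NONE)
hs={}
for c in sorted([c for c in cs if cv2.contourArea(c)>80],key=cv2.contourArea):
    z={0:.026,1:.033,2:.042}[len(hs)];hs[len(hs)]=1
    msk=np.zeros_like(m);cv2.drawContours(msk,[c],-1,255,-1)
    dt=cv2.distanceTransform(msk,cv2.DIST_L2,5);_,mx,_,ml=cv2.minMaxLoc(dt)
    P=c[:,0].astype(float); k=np.hypot(*(P-ml).T)<mx+2
    W=ray("top",P[k],z); cc,r=circ(W)
    far=P[np.hypot(*(P-ml).T).argsort()[-6:]].mean(0); hd=ray("top",far,z-.004)[0]-cc
    print("cup",z,ml,mx,"c",cc.round(4),"r",r.round(4),"yaw",np.arctan2(hd[1],hd[0]).round(3),"tip",np.hypot(*hd).round(4))
# side view red
im2=cv2.imread("pics/side0.png");m2=redmask(im2)
for c in cv2.findContours(m2,cv2.RETR_EXTERNAL,cv2.CHAIN_APPROX_NONE)[0]:
    if cv2.contourArea(c)>60: print("side",cv2.boundingRect(c))
crop=im[140:270,180:400]; cv2.imwrite("pics/c1.png",cv2.resize(crop,(792,468),interpolation=cv2.INTER_CUBIC))
h=np.vstack([cv2.resize(im[135:285,70:180],(395,540)) ]);h2=cv2.resize(im[135:285,400:510],(395,540))
cv2.imwrite("pics/c2.png",np.hstack([h,h2]))
E
```

```text
cup 0.026 (221, 176) 9.39069938659668 c [0.5766 0.1424] r 0.0209 yaw 0.496 tip 0.058
cup 0.033 (363, 173) 12.599998474121094 c [ 0.5897 -0.1597] r 0.0268 yaw -0.503 tip 0.0688
cup 0.042 (288, 177) 15.78759765625 c [ 0.5753 -0.0017] r 0.0334 yaw 0.753 tip 0.079
side (189, 234, 32, 16)
side (222, 200, 44, 26)
side (277, 172, 19, 24)
```

View pics/c1.png

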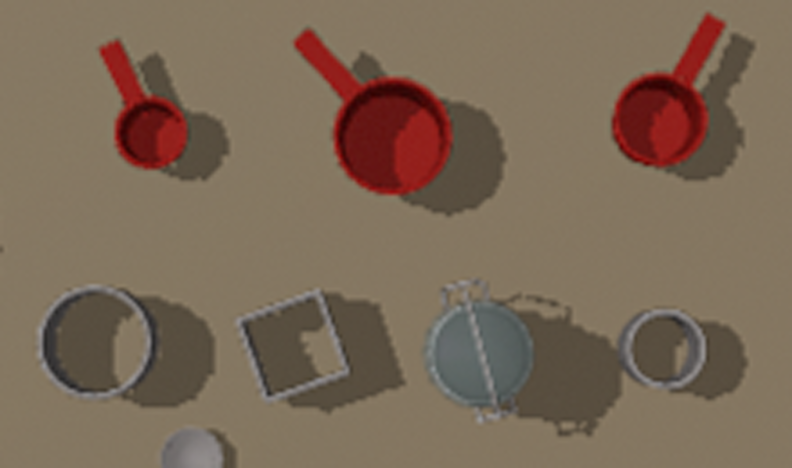

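View pics/c2.png

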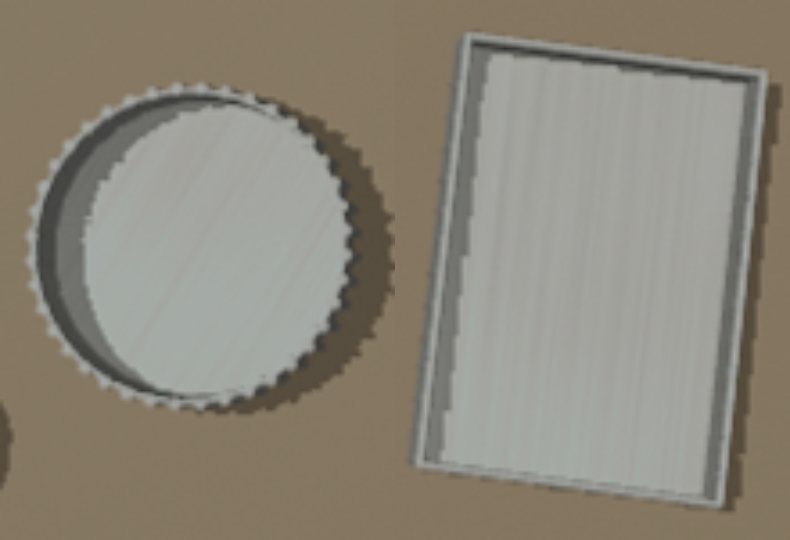

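Run:
```python
from h import *
def c1(P): P=np.atleast_2d(np.array(P,float)); return (P+.5)/3.6-.5+[180,140]
def c2(P,x0=70,o=0): P=np.atleast_2d(np.array(P,float)); return (P+.5-[o,0])/[395/110,3.6]-.5+[x0,135]
def ang(a): return np.arctan2(a[1],a[0])
for n,z,box in(("roundL",.04,(40,285,155,398)),("roundS",.04,(622,308,707,388)),("jar",.079,(428,300,532,406))):
    x0,y0,x1,y1=box; W=ray("top",c1([((x0+x1)/2,y0),((x0+x1)/2,y1),(x0,(y0+y1)/2),(x1,(y0+y1)/2)]),z)
    print(n,circ(W))
W=ray("top",c1([(238,321),(320,291),(349,374),(267,399)]),.04);print("sq",W.mean(0),[np.hypot(*(W[i]-W[i-1])).round(4) for i in range(4)],[ang(W[i]-W[i-1]).round(3) for i in range(4)])
W=ray("top",c1([(468,300),(493,408)]),.08);print("jar x ang",ang(W[0]-W[1]), W)
W=ray("top",c2([(193,82),(193,408),(28,245),(358,245)]),.025);print("tin",circ(W))
W=ray("top",c2([(465,33),(768,72),(722,507),(414,466)],400,395),.022);print("tray",W.mean(0),[np.hypot(*(W[i]-W[i-1])).round(4) for i in range(4)],[ang(W[i]-W[i-1]).round(3) for i in range(4)])
for n,P in dict(cl=(.5753,-.0017,.042),cs=(.5766,.1424,.026)).items(): print(n,proj("side",P))
```

```text
roundL (array([0.45101327, 0.16721527]), np.float64(0.03324512882804556))
roundS (array([ 0.45493934, -0.16313889]), np.float64(0.02397478222225885))
jar (array([ 0.45001552, -0.0534541 ]), np.float64(0.029206632347649777))
sq [0.4509008  0.05278278] [np.float64(0.0484), np.float64(0.0509), np.float64(0.0512), np.float64(0.0499)] [np.float64(0.384), np.float64(-1.197), np.float64(-2.78), np.float64(1.889)]
jar x ang 0.24758030678465132 [[ 0.47928837 -0.04613844]
 [ 0.41967581 -0.06120647]]
tin (array([0.51527969, 0.35138537]), np.float64(0.09816647538694995))
tray [ 0.51760843 -0.35882097] [np.float64(0.2607), np.float64(0.1826), np.float64(0.2608), np.float64(0.1828)] [np.float64(-0.11), np.float64(-1.678), np.float64(3.032), np.float64(1.463)]
cl [253.36560611 206.98596923]
cs [212.99405004 238.61123302]
```

```bash
cat >> h.py <<'E'
from scipy.spatial.transform import Rotation as Ro
def d(x,y,z,yaw):
    s=get_state(); R=Ro.from_euler('xyz',s["ee_rot"]); p=np.array([x,y,z])-s["eef_pos"]
    t=R.inv().apply(p)*100; w=(R.inv()*Ro.from_euler('xyz',[np.pi,0,yaw])).as_rotvec()
    print("t",round(s["t"],2),"shift cm",t.round(2),"turn",w.round(3),"rows>=",int(np.ceil(max(np.hypot(*t[:2])/6.25,np.linalg.norm(w)/.187))))
E
python3 -c "
from h import *
d(.451,.053,.15,-2.78)"
```

```text
t 0.1 shift cm [-44.94  60.94   7.66] turn [ 0.001 -0.    -0.101] rows>= 13
```

```bash
python3 -m creep '[[[8.7,-15,20,4,0,0,-0.05],[8.7,-15,20,4,0,0,-0.05],[8.7,-15,20,4,0,0,-0.05],[8.7,-15,20,4,0,0,-0.05],[8.7,-30,40,7,0,0,-0.1],[8.7,-30,40,7,0,0,-0.1],[8.7,-30,40,7,0,0,-0.1],[8.7,-30,40,7,0,0,-0.1],[6.4,-44.9,60.9,7.7,0,0,-0.1],[6.4,-44.9,60.9,7.7,0,0,-0.1],[6.4,-44.9,60.9,7.7,0,0,-0.1],[6.4,-44.9,60.9,7.7,0,0,-0.1],[6.4,-44.9,60.9,7.7,0,0,-0.1],[6.4,-44.9,60.9,7.7,0,0,-0.1],[6.4,-44.9,60.9,7.7,0,0,-0.1],[6.4,-44.9,60.9,7.7,0,0,-0.1]]]' 10; python3 -c "
from h import *
d(.451,.053,.022,-2.78)"
```

```text
t: 2.1
eef_pos: [0.4504, 0.0508, 0.1496]
ee_rot: [3.142, 0.0, -2.782]
force: [1.0, -0.7, -0.1]
width: 0.0641
gripper_force: 0.0
t 2.1 shift cm [-0.13  0.18 12.76] turn [ 0.     0.    -0.002] rows>= 1
```

```bash
python3 -m creep '[[[6.4,-0.1,0.2,4,0,0,0],[6.4,-0.1,0.2,8,0,0,0],[6.4,-0.1,0.2,11,0,0,0],[6.4,-0.1,0.2,12.8,0,0,0],[6.4,-0.1,0.2,12.8,0,0,0],[6.4,-0.1,0.2,12.8,0,0,0],[4,-0.1,0.2,12.8,0,0,0],[4,-0.1,0.2,12.8,0,0,0],[4,-0.1,0.2,12.8,0,0,0],[4,-0.1,0.2,12.8,0,0,0],[4,-0.1,0.2,12.8,0,0,0],[4,-0.1,0.2,12.8,0,0,0]]]' 12; python3 -c "
from h import *
d(.433,-.350,.16,-3.25)"
```

```text
t: 3.6
eef_pos: [0.4516, 0.0545, 0.0224]
ee_rot: [3.142, 0.001, -2.78]
force: [-1.3, -1.1, 7.8]
width: 0.0518
gripper_force: 12.0
t 3.6 shift cm [ 16.02 -37.18 -13.78] turn [0.    0.001 0.47 ] rows>= 7
```

```bash
python3 -m creep '[[[4,0,0,-4,0,0,0],[4,0,0,-9,0,0,0],[4,0,0,-13.8,0,0,0],[4,4,-9,-13.8,0,0,0.12],[4,4,-9,-13.8,0,0,0.12],[4,8,-18.5,-13.8,0,0,0.24],[4,8,-18.5,-13.8,0,0,0.24],[4,12,-28,-13.8,0,0,0.36],[4,12,-28,-13.8,0,0,0.36],[4,16,-37.2,-13.8,0,0,0.47],[4,16,-37.2,-13.8,0,0,0.47],[4,16,-37.2,-13.8,0,0,0.47],[4,16,-37.2,-13.8,0,0,0.47]]]'; python3 -c "
from h import *
d(.433,-.350,.0265,-3.25)"
```

```text
t: 5.22
eef_pos: [0.4323, -0.35, 0.1593]
ee_rot: [3.141, -0.001, 3.032]
force: [-0.5, 0.3, -0.9]
width: 0.0521
gripper_force: 12.0
t 5.22 shift cm [-0.08  0.   13.28] turn [ 0.    -0.001 -0.001] rows>= 1
```

```bash
python3 -m creep '[[[4,-0.1,0,4,0,0,0],[4,-0.1,0,8,0,0,0],[4,-0.1,0,11,0,0,0],[4,-0.1,0,12.6,0,0,0],[4,-0.1,0,13.3,0,0,0],[4,-0.1,0,13.3,0,0,0],[4,-0.1,0,13.3,0,0,0]]]'; python3 -m creep '[[[6.2,0,0,0,0,0,0],[6.2,0,0,0,0,0,0],[6.2,0,0,0,0,0,0],[6.2,0,0,-4,0,0,0],[7.6,0,0,-9,0,0,0],[7.6,0,0,-13,0,0,0],[7.6,0,0,-13,0,0,0]]]';python3 -c "
from h import *
d(.450,-.0535,.16,-2.894)"
```

```text
t: 6.1
eef_pos: [0.4344, -0.3506, 0.0276]
ee_rot: [-3.141, 0.002, 3.033]
force: [0.3, -0.1, 0.3]
width: 0.0518
gripper_force: 12.0
t: 6.98
eef_pos: [0.4355, -0.3514, 0.1603]
ee_rot: [-3.139, 0.006, 3.033]
force: [-0.6, 0.4, -0.7]
width: 0.0755
gripper_force: 0.0
t 6.97 shift cm [ 1.8  29.77 -0.05] turn [-0.003  0.006 -0.356] rows>= 5
```

```bash
python3 -m creep '[[[7.6,0.6,10,0,0,0,-0.12],[7.6,0.6,10,0,0,0,-0.12],[7.6,1.2,20,0,0,0,-0.24],[7.6,1.2,20,0,0,0,-0.24],[7.6,1.8,29.8,0,0,0,-0.36],[7.6,1.8,29.8,0,0,0,-0.36],[7.6,1.8,29.8,0,0,0,-0.36],[7.6,1.8,29.8,0,0,0,-0.36]]]'; python3 -c "
from h import *
d(.450,-.0535,.026,-2.894)
cv2.imwrite('pics/s1.png',grab_frame('side'));t=grab_frame('top');cv2.imwrite('pics/t1.png',t)"
```

```text
t: 7.98
eef_pos: [0.4478, -0.0523, 0.156]
ee_rot: [3.142, -0.001, -2.89]
force: [-0.1, -0.8, -0.6]
width: 0.0763
gripper_force: 0.0
t 7.97 shift cm [-0.19 -0.17 13.  ] turn [ 0.    -0.001  0.004] rows>= 1
```

View pics/s1.png

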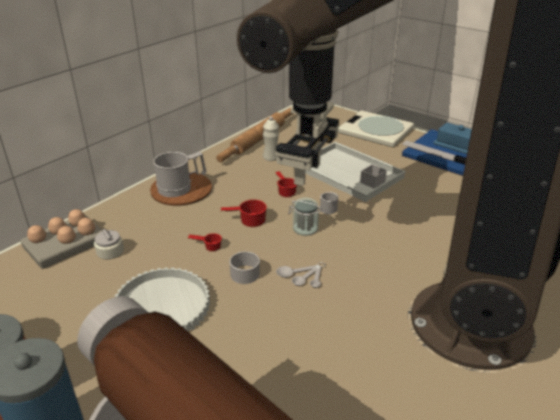

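The square cutter stands in the tray (373,174); jar (305,217) is below the gripper.

```bash
python3 -m creep '[[[7.6,-0.2,-0.2,3,0,0,0],[7.6,-0.2,-0.2,6,0,0,0],[7.6,-0.2,-0.2,8.5,0,0,0],[7.6,-0.2,-0.2,10.5,0,0,0],[7.6,-0.2,-0.2,12.2,0,0,0],[7.6,-0.2,-0.2,13,0,0,0],[7.6,-0.2,-0.2,13,0,0,0],[7.6,-0.2,-0.2,13,0,0,0],[5.5,-0.2,-0.2,13,0,0,0],[5.5,-0.2,-0.2,13,0,0,0],[5.5,-0.2,-0.2,13,0,0,0],[5.5,-0.2,-0.2,13,0,0,0],[5.5,-0.2,-0.2,13,0,0,0],[5.5,-0.2,-0.2,13,0,0,0]]]' 25; python3 -c "
from h import *
d(.5176,-.3588,.15,-3.25)"
```

```text
t: 9.82
eef_pos: [0.4511, -0.0535, 0.027]
ee_rot: [-3.142, 0.001, -2.89]
force: [-2.1, 1.5, 6.6]
width: 0.0637
gripper_force: 25.0
t 9.82 shift cm [  1.13 -31.23 -12.3 ] turn [0.    0.001 0.36 ] rows>= 6
```

```bash
python3 -m creep '[[[5.5,0,0,-2,0,0,0],[5.5,0,0,-5,0,0,0],[5.5,0,0,-8,0,0,0],[5.5,0,0,-11,0,0,0],[5.5,0,0,-12.3,0,0,0],[5.5,0.1,-2,-12.3,0,0,0.02],[5.5,0.2,-5,-12.3,0,0,0.06],[5.5,0.3,-9,-12.3,0,0,0.1],[5.5,0.5,-13,-12.3,0,0,0.15],[5.5,0.7,-17,-12.3,0,0,0.2],[5.5,0.8,-21,-12.3,0,0,0.25],[5.5,0.9,-25,-12.3,0,0,0.3],[5.5,1,-28,-12.3,0,0,0.33],[5.5,1.1,-30,-12.3,0,0,0.35],[5.5,1.1,-31.2,-12.3,0,0,0.36],[5.5,1.1,-31.2,-12.3,0,0,0.36],[5.5,1.1,-31.2,-12.3,0,0,0.36]]]'; python3 -c "
from h import *
d(.5176,-.3588,.0305,-3.25)"
```

```text
t: 11.95
eef_pos: [0.5173, -0.3578, 0.1495]
ee_rot: [3.141, -0.0, 3.033]
force: [-0.2, 0.3, -2.8]
width: 0.0635
gripper_force: 25.0
t 11.95 shift cm [-0.04 -0.1  11.9 ] turn [ 0. -0. -0.] rows>= 1
```

```bash
python3 -m creep '[[[5.5,0,-0.1,2,0,0,0],[5.5,0,-0.1,5,0,0,0],[5.5,0,-0.1,8,0,0,0],[5.5,0,-0.1,10,0,0,0],[5.5,0,-0.1,11.2,0,0,0],[5.5,0,-0.1,11.7,0,0,0],[5.5,0,-0.1,11.9,0,0,0],[5.5,0,-0.1,11.9,0,0,0],[5.5,0,-0.1,11.9,0,0,0]]]'; python3 -c "
from h import *
d(.5176,-.3588,.030,-3.25)"
```

```text
t: 13.08
eef_pos: [0.5177, -0.3598, 0.0312]
ee_rot: [-3.141, 0.001, 3.032]
force: [0.1, -0.1, -2.8]
width: 0.0629
gripper_force: 25.0
t 13.07 shift cm [0.02 0.09 0.12] turn [-0.     0.001 -0.001] rows>= 1
```

```bash
python3 -m creep '[[[5.5,0,0,0.1,0,0,0],[5.5,0,0,0.1,0,0,0],[5.5,0,0,0.1,0,0,0],[7.4,0,0,0.1,0,0,0],[7.4,0,0,0.1,0,0,0],[7.4,0,0,0.1,0,0,0],[7.4,0,0,0.1,0,0,0],[7.4,0,0,-2,0,0,0],[7.4,0,0,-5,0,0,0],[7.4,0,0,-9,0,0,0],[7.8,0,0,-13,0,0,0],[7.8,0,0,-13,0,0,0]]]'; python3 -c "
from h import *
d(.5753,-.0017,.15,-2.388)"
```

```text
t: 14.58
eef_pos: [0.5193, -0.3605, 0.1645]
ee_rot: [-3.14, 0.006, 3.033]
force: [-0.1, -0.1, -0.3]
width: 0.0779
gripper_force: 0.0
t 14.57 shift cm [-1.66 36.28  1.39] turn [-0.005  0.005 -0.862] rows>= 6
```

```bash
python3 -m creep '[[[7.8,-0.5,12,0,0,0,-0.3],[7.8,-0.5,12,0,0,0,-0.3],[7.8,-1,24,0,0,0,-0.6],[7.8,-1,24,0,0,0,-0.6],[7.8,-1.7,36.3,1.4,0,0,-0.86],[7.8,-1.7,36.3,1.4,0,0,-0.86],[7.8,-1.7,36.3,1.4,0,0,-0.86],[7.8,-1.7,36.3,1.4,0,0,-0.86],[7.8,-1.7,36.3,1.4,0,0,-0.86],[7.8,-1.7,36.3,1.4,0,0,-0.86]]]'; python3 -c "
from h import *
d(.5753,-.0017,.022,-2.388)"
```

```text
t: 15.82
eef_pos: [0.5737, -0.0018, 0.1466]
ee_rot: [-3.142, 0.0, -2.393]
force: [0.3, -0.2, -0.4]
width: 0.0778
gripper_force: 0.0
t 15.82 shift cm [-0.12 -0.1  12.46] turn [-0.     0.    -0.005] rows>= 1
```

```bash
python3 -m creep '[[[7.8,-0.1,-0.1,4,0,0,0],[7.8,-0.1,-0.1,8,0,0,0],[7.8,-0.1,-0.1,11,0,0,0],[7.8,-0.1,-0.1,12.5,0,0,0],[7.8,-0.1,-0.1,12.5,0,0,0],[7.8,-0.1,-0.1,12.5,0,0,0],[5.5,-0.1,-0.1,12.5,0,0,0],[5.5,-0.1,-0.1,12.5,0,0,0],[5.5,-0.1,-0.1,12.5,0,0,0],[5.5,-0.1,-0.1,12.5,0,0,0],[5.5,-0.1,-0.1,12.5,0,0,0],[5.5,-0.1,-0.1,12.5,0,0,0]]]' 10; python3 -m creep '[[[5.5,0,0,-3,0,0,0],[5.5,0,0,-8,0,0,0],[5.5,0,0,-14,0,0,0],[5.5,0,0,-14,0,0,0],[5.5,0,0,-14,0,0,0]]]'; python3 -c "
from h import *
cv2.imwrite('pics/s2.png',grab_frame('side'))
d(.597,-.3675,.16,-3.25)"
```

```text
t: 17.32
eef_pos: [0.5759, -0.0005, 0.0226]
ee_rot: [-3.141, 0.001, -2.39]
force: [-1.0, -0.0, 6.1]
width: 0.0681
gripper_force: 10.0
t: 17.95
eef_pos: [0.5748, -0.0006, 0.1615]
ee_rot: [3.141, 0.001, -2.391]
force: [-0.1, -0.3, -1.1]
width: 0.0683
gripper_force: 10.0
t 18.0 shift cm [ 23.36 -28.37   0.06] turn [ 0.001 -0.001  0.859] rows>= 6
```

View pics/s2.png

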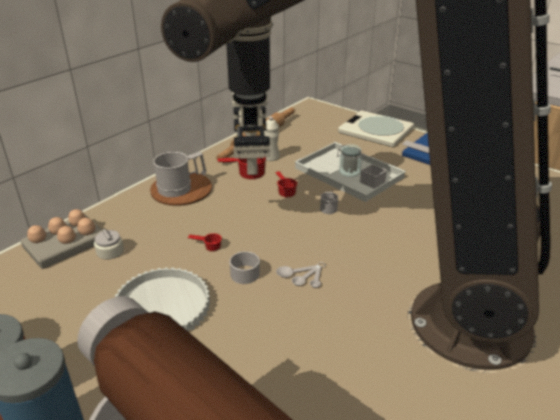

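The cup is held level (251,165); jar (350,160) and square cutter (373,174) stand in the tray.

```bash
python3 -m creep '[[[5.5,4,-5,0,0,0,0.15],[5.5,8,-9,0,0,0,0.3],[5.5,12,-14,0,0,0,0.45],[5.5,16,-19,0,0,0,0.6],[5.5,20,-24,0,0,0,0.75],[5.5,23.4,-28.4,0,0,0,0.86],[5.5,23.4,-28.4,0,0,0,0.86],[5.5,23.4,-28.4,0,0,0,0.86],[5.5,23.4,-28.4,0,0,0,0.86]]]'; python3 -c "
from h import *
d(.597,-.3675,.027,-3.25)"
```

```text
t: 19.12
eef_pos: [0.5978, -0.3667, 0.1609]
ee_rot: [3.141, -0.001, 3.034]
force: [-0.6, 0.2, -0.6]
width: 0.0677
gripper_force: 10.0
t 19.12 shift cm [ 0.05 -0.09 13.39] turn [ 0.    -0.001  0.001] rows>= 1
```

```bash
python3 -m creep '[[[5.5,0,-0.1,4,0,0,0],[5.5,0,-0.1,8,0,0,0],[5.5,0,-0.1,11,0,0,0],[5.5,0,-0.1,12.6,0,0,0],[5.5,0,-0.1,13.4,0,0,0],[5.5,0,-0.1,13.5,0,0,0],[5.5,0,-0.1,13.5,0,0,0]]]'; python3 -m creep '[[[7.6,0,0,0,0,0,0],[7.6,0,0,0,0,0,0],[7.6,0,0,0,0,0,0],[7.6,0,0,-2,0,0,0],[7.6,0,0,-6,0,0,0],[7.6,0,0,-12,0,0,0],[7.6,0,0,-16,0,0,0],[7.6,0,0,-16,0,0,0]]]';python3 -c "
from h import *
d(.451,.167,.16,-1.571)"
```

```text
t: 20.0
eef_pos: [0.5985, -0.3692, 0.0278]
ee_rot: [-3.141, 0.002, 3.033]
force: [-0.7, 0.0, -0.1]
width: 0.0685
gripper_force: 10.0
t: 21.0
eef_pos: [0.5999, -0.3701, 0.1932]
ee_rot: [-3.139, 0.009, 3.033]
force: [-1.0, -0.1, -0.6]
width: 0.0759
gripper_force: 0.0
t 21.0 shift cm [20.65 51.78  2.99] turn [-0.01   0.004 -1.679] rows>= 9
```

```bash
python3 -m creep '[[[7.6,4,10,0,0,0,-0.35],[7.6,4,10,0,0,0,-0.35],[7.6,8,20,0,0,0,-0.7],[7.6,8,20,0,0,0,-0.7],[7.6,12,30,0,0,0,-1],[7.6,12,30,0,0,0,-1],[7.6,16,40,0,0,0,-1.3],[7.6,16,40,0,0,0,-1.3],[7.6,20.6,51.8,3,0,0,-1.68],[7.6,20.6,51.8,3,0,0,-1.68],[7.6,20.6,51.8,3,0,0,-1.68],[7.6,20.6,51.8,3,0,0,-1.68],[7.6,20.6,51.8,3,0,0,-1.68],[7.6,20.6,51.8,3,0,0,-1.68]]]';python3 -c "
from h import *
d(.451,.167,.018,-1.571)
im=grab_frame('top');cv2.imwrite('pics/t2.png',im[120:300,180:540]);s=grab_frame('side')
cv2.imwrite('pics/t2s.png',cv2.resize(np.hstack([im[130:290,330:530],s[120:280,270:470]]),None,fx=2,fy=2,interpolation=cv2.INTER_CUBIC))"
```

```text
t: 22.75
eef_pos: [0.4498, 0.1674, 0.1569]
ee_rot: [-3.141, 0.0, -1.573]
force: [0.1, 0.2, 0.5]
width: 0.076
gripper_force: 0.0
t 22.75 shift cm [ 0.04 -0.11 13.89] turn [-0.     0.    -0.002] rows>= 1
```

View pics/t2s.png

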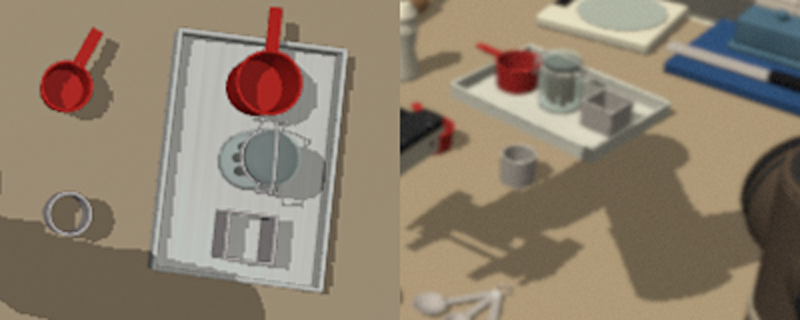

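Tray kit stands right: large cup (265,85), jar (270,158), square cutter (250,235) in the left panel. Now the large round cutter.

```bash
python3 -m creep '[[[7.6,0,-0.1,4,0,0,0],[7.6,0,-0.1,8,0,0,0],[7.6,0,-0.1,11,0,0,0],[7.6,0,-0.1,13,0,0,0],[7.6,0,-0.1,13.9,0,0,0],[7.6,0,-0.1,13.9,0,0,0],[7.6,0,-0.1,13.9,0,0,0],[5.5,0,-0.1,13.9,0,0,0],[5.5,0,-0.1,13.9,0,0,0],[5.5,0,-0.1,13.9,0,0,0],[5.5,0,-0.1,13.9,0,0,0],[5.5,0,-0.1,13.9,0,0,0],[5.5,0,-0.1,13.9,0,0,0]]]' 12; python3 -m creep '[[[5.5,0,0,-3,0,0,0],[5.5,0,0,-8,0,0,0],[5.5,0,0,-13,0,0,0],[5.5,0,0,-13,0,0,0],[5.5,0,0,-13,0,0,0]]]'; python3 -c "
from h import *
d(.515,.398,.15,-1.571)"
```

```text
t: 24.48
eef_pos: [0.4508, 0.1688, 0.0182]
ee_rot: [-3.141, 0.001, -1.571]
force: [-1.8, -0.8, 6.9]
width: 0.0657
gripper_force: 12.0
t: 25.1
eef_pos: [0.45, 0.1682, 0.1473]
ee_rot: [3.141, 0.0, -1.571]
force: [-0.5, -0.2, -0.5]
width: 0.0657
gripper_force: 12.0
t 25.1 shift cm [-22.98  -6.49  -0.26] turn [ 0.  0. -0.] rows>= 4
```

```bash
python3 -m creep '[[[5.5,-5,-1.5,0,0,0,0],[5.5,-10,-3,0,0,0,0],[5.5,-15,-4.5,0,0,0,0],[5.5,-20,-5.7,0,0,0,0],[5.5,-23,-6.5,0,0,0,0],[5.5,-23,-6.5,0,0,0,0],[5.5,-23,-6.5,0,0,0,0],[5.5,-23,-6.5,0,0,0,0]]]';python3 -c "
from h import *
d(.515,.398,.022,-1.571)"
```

```text
t: 26.1
eef_pos: [0.5151, 0.3973, 0.1471]
ee_rot: [3.141, -0.001, -1.571]
force: [-0.5, -0.3, 0.1]
width: 0.0656
gripper_force: 12.0
t 26.1 shift cm [-0.08  0.   12.51] turn [ 0.001 -0.001 -0.   ] rows>= 1
```

```bash
python3 -m creep '[[[5.5,0,0,4,0,0,0],[5.5,0,0,8,0,0,0],[5.5,0,0,10.5,0,0,0],[5.5,0,0,12,0,0,0],[5.5,0,0,12.6,0,0,0],[5.5,0,0,12.6,0,0,0],[5.5,0,0,12.6,0,0,0]]]'; python3 -m creep '[[[7.2,0,0,0,0,0,0],[7.2,0,0,0,0,0,0],[7.2,0,0,0,0,0,0],[7.2,0,0,-2,0,0,0],[7.2,0,0,-6,0,0,0],[7.2,0,0,-11,0,0,0],[5.2,0,0,-13,0,0,0],[5.2,0,0,-13,0,0,0]]]';python3 -c "
from h import *
d(.5766,.1424,.15,-2.645)"
```

```text
t: 26.98
eef_pos: [0.5159, 0.399, 0.0226]
ee_rot: [-3.14, 0.001, -1.571]
force: [-0.2, -0.3, 0.5]
width: 0.066
gripper_force: 12.0
t: 27.98
eef_pos: [0.5162, 0.3993, 0.1538]
ee_rot: [-3.139, 0.003, -1.571]
force: [0.8, 0.1, -0.6]
width: 0.057
gripper_force: 0.0
t 27.98 shift cm [25.69 -6.04  0.32] turn [-1.000e-03  4.000e-03  1.074e+00] rows>= 6
```

```bash
python3 -m creep '[[[5.4,5,-1.2,0,0,0,0.18],[5.4,10,-2.4,0,0,0,0.36],[5.4,15,-3.6,0,0,0,0.54],[5.4,20,-4.8,0,0,0,0.72],[5.4,25.7,-6,0.3,0,0,0.9],[5.4,25.7,-6,0.3,0,0,1.074],[5.4,25.7,-6,0.3,0,0,1.074],[5.4,25.7,-6,0.3,0,0,1.074],[5.4,25.7,-6,0.3,0,0,1.074],[5.4,25.7,-6,0.3,0,0,1.074]]]';python3 -c "
from h import *
d(.5766,.1424,.010,-2.645)
im=grab_frame('top');s=grab_frame('side')
cv2.imwrite('pics/t3s.png',cv2.resize(np.hstack([im[120:280,60:260],s[200:360,80:280]]),None,fx=2,fy=2,interpolation=cv2.INTER_CUBIC))"
```

```text
t: 29.22
eef_pos: [0.5753, 0.142, 0.1485]
ee_rot: [3.142, -0.0, -2.643]
force: [-0.3, 0.6, 0.7]
width: 0.054
gripper_force: 0.0
t 29.23 shift cm [-0.13 -0.03 13.85] turn [ 0.    -0.     0.002] rows>= 1
```

View pics/t3s.png

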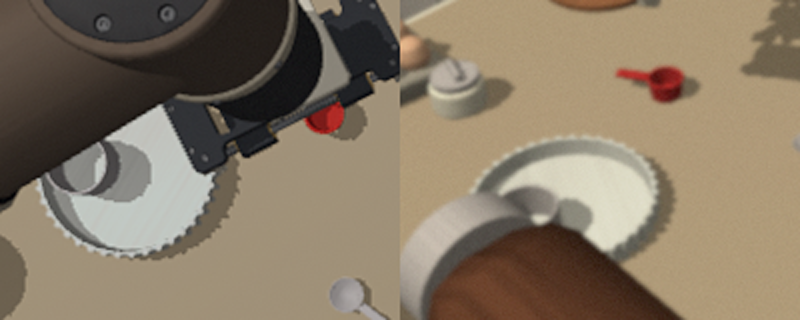

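The cutter stands in the tin (80,165 left panel); the small cup is untouched.

```bash
python3 -m creep '[[[5.4,-0.1,0,4,0,0,0],[5.4,-0.1,0,8,0,0,0],[5.4,-0.1,0,11,0,0,0],[5.4,-0.1,0,13,0,0,0],[5.4,-0.1,0,13.8,0,0,0],[5.4,-0.1,0,13.8,0,0,0],[5.4,-0.1,0,13.8,0,0,0],[3.5,-0.1,0,13.8,0,0,0],[3.5,-0.1,0,13.8,0,0,0],[3.5,-0.1,0,13.8,0,0,0],[3.5,-0.1,0,13.8,0,0,0],[3.5,-0.1,0,13.8,0,0,0],[3.5,-0.1,0,13.8,0,0,0]]]' 8; python3 -m creep '[[[3.5,0,0,-3,0,0,0],[3.5,0,0,-8,0,0,0],[3.5,0,0,-13,0,0,0],[3.5,0,0,-13,0,0,0],[3.5,0,0,-13,0,0,0]]]'; python3 -c "
from h import *
d(.515,.314,.14,-2.27)
cv2.imwrite('pics/s4.png',cv2.resize(grab_frame('side')[100:260,120:320],None,fx=2,fy=2))"
```

```text
t: 30.95
eef_pos: [0.5767, 0.1421, 0.0112]
ee_rot: [-3.142, 0.001, -2.645]
force: [-1.5, 1.2, 6.3]
width: 0.0412
gripper_force: 8.0
t: 31.58
eef_pos: [0.5758, 0.1417, 0.1401]
ee_rot: [3.141, -0.0, -2.645]
force: [0.0, 0.2, -0.5]
width: 0.0414
gripper_force: 8.0
t 31.57 shift cm [-2.86 18.04  0.02] turn [ 0.001 -0.    -0.375] rows>= 3
```

View pics/s4.png

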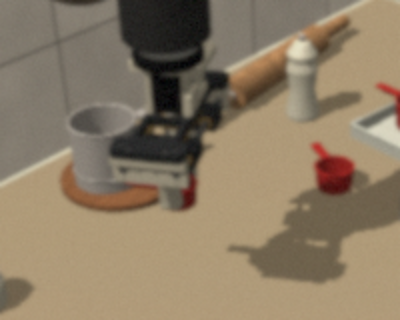

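The small cup is held (182,190), seemingly level.

```bash
python3 -m creep '[[[3.5,-0.8,5,0,0,0,-0.1],[3.5,-1.6,10,0,0,0,-0.2],[3.5,-2.4,15,0,0,0,-0.3],[3.5,-2.9,18,0,0,0,-0.375],[3.5,-2.9,18,0,0,0,-0.375],[3.5,-2.9,18,0,0,0,-0.375],[3.5,-2.9,18,0,0,0,-0.375]]]';python3 -c "
from h import *
d(.515,.314,.0145,-2.27)"
```

```text
t: 32.5
eef_pos: [0.5161, 0.3129, 0.14]
ee_rot: [3.142, -0.001, -2.271]
force: [-0.5, -0.6, -0.1]
width: 0.0413
gripper_force: 8.0
t 32.5 shift cm [-0.03  0.15 12.55] turn [ 0.    -0.001 -0.001] rows>= 1
```

```bash
python3 -m creep '[[[3.5,0,0.1,4,0,0,0],[3.5,0,0.1,8,0,0,0],[3.5,0,0.1,10.5,0,0,0],[3.5,0,0.1,12,0,0,0],[3.5,0,0.1,12.6,0,0,0],[3.5,0,0.1,12.6,0,0,0],[3.5,0,0.1,12.6,0,0,0]]]'; python3 -m creep '[[[5,0,0,0,0,0,0],[5,0,0,0,0,0,0],[5,0,0,0,0,0,0],[5,0,0,-2,0,0,0],[5,0,0,-6,0,0,0],[5,0,0,-12,0,0,0],[5,0,0,-16,0,0,0],[5,0,0,-16,0,0,0]]]';python3 -c "
from h import *
d(.45,-.05,.2,-2.6)"
```

```text
t: 33.38
eef_pos: [0.5158, 0.3151, 0.0156]
ee_rot: [-3.142, 0.002, -2.27]
force: [0.6, -0.4, -0.5]
width: 0.0412
gripper_force: 8.0
t: 34.38
eef_pos: [0.5168, 0.316, 0.1787]
ee_rot: [-3.141, 0.007, -2.269]
force: [-0.7, 0.6, -1.0]
width: 0.0499
gripper_force: 0.0
t 34.38 shift cm [ 32.31 -18.42  -2.35] turn [0.    0.007 0.331] rows>= 6
```

```bash
python3 -m creep '[[[5,32,-18.5,-2,0,0,0],[5,32,-18.5,-2,0,0,0],[5,32,-18.5,-2,0,0,0],[5,32,-18.5,-2,0,0,0],[5,32,-18.5,-2,0,0,0],[5,32,-18.5,-2,0,0,0],[5,32,-18.5,-2,0,0,0],[5,32,-18.5,-2,0,0,0],[5,32,-18.5,-2,0,0,0]]]';python3 -c "
from h import *
im=grab_frame('top');s=grab_frame('side')
cv2.imwrite('pics/t5.png',cv2.resize(np.hstack([im[130:270,70:180],im[130:270,330:510]]),None,fx=2.5,fy=2.5,interpolation=cv2.INTER_CUBIC));cv2.imwrite('pics/s5.png',s)"
```

```text
t: 35.5
eef_pos: [0.4511, -0.0486, 0.1942]
ee_rot: [3.141, -0.001, -2.269]
force: [0.1, 0.5, 0.1]
width: 0.0503
gripper_force: 0.0
```

View pics/t5.png

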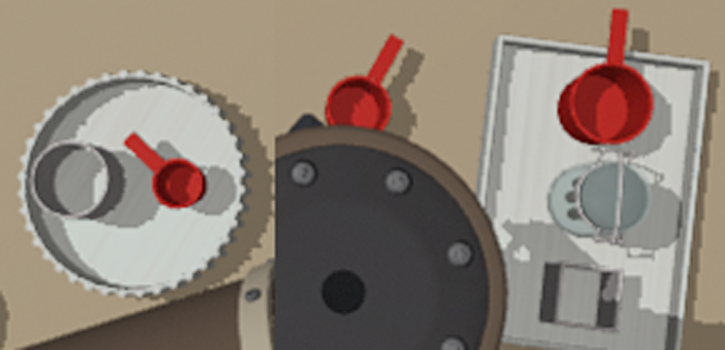

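View pics/s5.png

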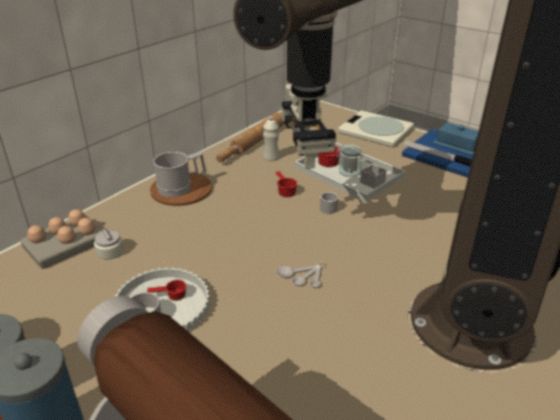

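Both kits are in place: the small cup (178,183) and cutter (78,180) are in the tin, and the cup, jar and square cutter are upright in the tray. In the side view the middle cup (287,187) and small cutter (328,203) are where they were.

```bash
python3 -c "
from station import *
print(job_done())"
```

```text
the job is handed in; nothing more can be done
None
```

The job is handed in with no verdict returned: the final pictures show the largest cup, square cutter and jar upright in the tray, the smallest cup and larger round cutter upright in the tart tin, and the middle cup and smaller round cutter still where they started.

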